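# Break down two stacks of spacing pieces into their trays

### The job

Two small stacks of printer's metal spacing pieces, two pieces each, stand on the table among four empty shallow wooden trays. Take the stacks apart and set each of the four pieces flat in the recess of the tray made to its size (each tray takes the piece that fits it with a few millimetres of play all round), and let go. Leave the T-shaped key and the awl beside the work where they are.

Things in the scene. Friction and masses are not known exactly. Their poses are not given: they have to be found in the camera images.
- h_block: largest piece: blue-grey metal block with a raised flange at both ends (an H from the side), 50 mm along its x, 82 mm along its y, 26 mm high over the flanges, 22 mm high on the flat middle (between the 4 mm thick flanges). The middle's underside is 8 mm above that of the flanges. Best gripped across the 50 mm, at the middle. Origin: centre of its underside, z up. Stands on the table, one piece lying across its middle. Its tray is tray_h.
- plain_block: plain solid blue-grey metal block, 44 mm along its x, 32 mm along its y, 22 mm high. Origin: centre of its underside, z up. Stands on the table, one piece lying on it. Its tray is tray_plain.
- reglet: long thin blue-grey metal bar, 70 mm along its x, 12 mm along its y, 22 mm high. Origin: centre of its underside, z up. It may lie on either lower piece, with its underside 22 mm above the table (the lower piece's upper face). Its tray is tray_reglet.
- brass_block: plain brass bar, 54 mm along its x, 18 mm along its y, 22 mm high. Origin: centre of its underside, z up. It may lie on either lower piece, with its underside 22 mm above the table (the lower piece's upper face). Its tray is tray_brass.
- tray_h: fixed shallow wooden tray, pale rim and dark floor, lying flat; its recess is 66 mm along its x and 98 mm along its y, the floor 3 mm and the top of the 5 mm wide rim 7 mm above the table (recess 4 mm deep). Origin: centre of its underside, z up. Empty at the start. The largest recess, for the h_block, lengthwise.
- tray_plain: fixed shallow wooden tray, pale rim and dark floor, lying flat; its recess is 60 mm along its x and 48 mm along its y, the floor 3 mm and the top of the 5 mm wide rim 7 mm above the table (recess 4 mm deep). Origin: centre of its underside, z up. Empty at the start. The shortest, nearly square recess, for the plain_block.
- tray_reglet: fixed shallow wooden tray, pale rim and dark floor, lying flat; its recess is 86 mm along its x and 28 mm along its y, the floor 3 mm and the top of the 5 mm wide rim 7 mm above the table (recess 4 mm deep). Origin: centre of its underside, z up. Empty at the start. The long, narrowest recess, for the reglet, lengthwise.
- tray_brass: fixed shallow wooden tray, pale rim and dark floor, lying flat; its recess is 70 mm along its x and 34 mm along its y, the floor 3 mm and the top of the 5 mm wide rim 7 mm above the table (recess 4 mm deep). Origin: centre of its underside, z up. Empty at the start. The middle-sized oblong recess, for the brass_block, lengthwise.
- quoin_key: bystander, to be left alone: small T-shaped key with a steel shank and a dark grip, 70 x 90 mm (x, y), 12 mm high, loose, at the right of the work. Origin: centre of its underside.
- bodkin: bystander, to be left alone: thin awl with a dark handle, 109 mm long (along its y), 19 mm thick, loose, lying beyond the work. Origin: below its middle.

How it is judged:
By the outcome, as a careful person would: the job done as asked, in the order asked, and still so for the second after the job is handed in, with the robot touching nothing.
It also fails if it takes over 83 s, if anything falls off the work surface, if the arm or the gripper's body presses on something with over 40 N, if the wrist force passes 120 N, or if a joint passes its speed limit or range.

### The arm

A 6-joint arm with a two-finger parallel gripper is mounted at the origin on a cart in front of the work surface, level with it; the furniture and walls round the work are solid. World frame = base frame: x ahead of the robot, y to its left, z up, the work surface at z = 0. Lengths are in m, angles in rad, forces in N, time in s.
With the tool pointing down it reaches from about 0.225 to 0.725 m from the base axis. Payload 3.1 kg.
Tool frame: the origin (TCP) lies on the centre line of the jaws, within the pads' length; the fingertips stand 22 mm ahead of it and the grasp point (between the pads) lies 3 mm ahead of it; z points along the fingers, y is the direction in which the jaws open and shut (so a half turn about z gives the same grasp; the last joint's range is limited). The gripper opens to 85 mm and grips with 20 to 120 N. Pads are 22 mm wide; open, the fingers measure 114 mm over their backs; the gripper's body (76 mm by 85 mm) begins 54 mm behind the grasp point. The pads swing forward as they close: fully open they stand 13 mm farther back than shut.
Start: joints at [-1.452, 0.048, 0.099, 1.622, 0, 1.443], TCP at [0.128, -0.509, 0.253] pointing down, gripper open.
Joint ranges: [-2.91, 2.91], [-0.99, 1.94], [-1.21, 1.42], [-2.12, 2.29], [-1.49, 1.47], [-3.14, 3.14]. Speed limits (rad/s): [2.79, 2.79, 3.14, 3.14, 3.14, 3.14].

### API

Orientations are given as a unit quaternion [x, y, z, w].
In Python, from cell import status, eyes, job_done gives the robot as it stands.
- The arm moves only by the tool step_arm, never from a script. Its argument "rows" is a list of rows, each an object with "translation": the shift along the tool's x, y, z each as a share of 300 mm, from -1 to 1, a list of three; "rotation": the turn, a rotation vector about the tool's x, y, z each as a share of pi/2 rad, from -1 to 1, a list of three; "jaw": the opening, from 0 (shut) to 1 (fully open). A call has 1 to 10 rows; each row is the pose to reach, as a shift and turn from the pose commanded when the call began, along the tool's axes at that moment; what a row does not reach only later rows make up. A row lasts 1/12 s, in which the tool goes at most 41.7 mm and 7.16 degrees, less where a joint would pass 70% of its speed; a pose out of reach is approached as far as the arm can. A call with a number of a shift or a turn outside -1 to 1 is refused whole. A call with a gripper value outside its range is refused whole. The fingers move at their own pace and stop on an object; "newtons" is the grip in N (left out, the last holds). Time passes only in rows, so rows that repeat a pose let the fingers close. It gives the time, the measured TCP pose, the force and the opening at its end, in the units of the state.
- status.observe(): the state, without advancing time (a new reading comes with each control period).
- eyes.snapshot(name): name is "scene" or "top"; returns a dict with "img" (480x640x3 uint8, red, green, blue), "fx", "fy", "cx", "cy" (pixels), "view" (4x4, takes a point from world to camera coordinates). Camera axes: x right, y down, z forward; pixel columns grow to the right and rows downward; lengths in m; the calibration is good to about 2 mm. A picture is of the moment at which its call begins. There is no depth.
- job_done(): hands the job in, once; it reports no verdict.
Trained networks look in the newest picture that a camera, given by its name, has taken for a name from the list of things; names that differ only in an ending like _2 or _b are one class to them, and where a whole thing is asked for, a point or a joint stands for the part that bears it (a point fixed in the world has none). Each returns a list of dicts, best first, with "p" (0 to 1); they miss things now and then, are a little off and sometimes report something else, mostly with a low value. They report only what shows in the picture. A call takes as long as a camera call.
- eyes.look_for(camera, target): "position" ([x, y, z] in m, in the coordinates of the camera as it stood for that picture, good to about 4 mm: the middle of the surface that is visible of it).
- eyes.outline_of(camera, target): "region" (480x640 bool, what is visible of it).
The state is a dict: "time": time; "joint_positions": joint angles; "qd": joint speeds; "effort": joint torques, N m; "eef_pos": TCP position; "orientation": TCP orientation; "ft_force": force on the tool from outside, world axes, zero at the start; "moment": the same for the moment, N m; "grip_width": finger opening in m.
Only numpy, scipy, OpenCV 4.12 (cv2) and the standard library are available. Lean on these libraries where they do the work, as an engineer would, in place of code of your own. Each camera call takes 0.05 s, during which the arm holds its last target. There are 200 camera calls.

## Working session

There is one attempt and no reset: what is moved stays moved. The work goes in short steps, Python scripts to look and compute and a tool call to move; the robot and the scene stay as the last step left them, time stands still between calls to the robot, and variables do not carry over. Pictures are saved under pics/ and viewed, about 12 in all and at most 16, crops included, and the job is handed in when it is done.

Besides the shell and the picture viewer there is one more tool, called after ">>>" as name(argument=value, ...), one argument or row to a line, values as JSON. step_arm: Moves the arm, as the interface text tells. Its arguments: {"type":"object","properties":{"rows":{"type":"array"},"newtons":{"type":"number"}},"required":["rows"]}

```bash
mkdir -p pics; ls; python3 - <<'E'
from cell import status, eyes
import cv2,numpy as np
s=status.observe(); print({k:np.round(v,3).tolist() for k,v in s.items()})
for n in ("top","scene"):
    d=eyes.snapshot(n); cv2.imwrite(f"pics/{n}0.png",d["img"][:,:,::-1]); print(n,d["fx"],d["cx"],d["cy"],np.round(d["view"],4).tolist())
    V=np.array(d["view"])
    for t in ["h_block","plain_block","reglet","brass_block","tray_h","tray_plain","tray_reglet","tray_brass","quoin_key","bodkin"]:
        for r in eyes.look_for(n,t)[:2]:
            print(t,round(r["p"],2),np.round(np.linalg.inv(V)@np.r_[r["position"],1],4)[:3])
print(status.observe()["time"])
E
```

```text
pics
{'time': 0.0, 'joint_positions': [-1.452, 0.049, 0.098, 1.622, 0.0, 1.443], 'qd': [-0.0, -0.0, -0.001, -0.001, -0.001, -0.002], 'effort': [0.0, -33.878, 32.002, 0.02, -0.0, 0.0], 'eef_pos': [0.128, -0.509, 0.252], 'orientation': [0.992, 0.123, 0.0, -0.001], 'ft_force': [-0.584, -0.046, 1.006], 'moment': [0.008, -0.029, -0.028], 'grip_width': 0.086}
top 560.9140445713106 315.1582942390385 245.82864816185182 [[-0.0132, -0.9999, 0.011, -0.08], [-0.9851, 0.0111, -0.1717, 0.5794], [0.1716, -0.0131, -0.9851, 1.0942], [0.0, 0.0, 0.0, 1.0]]
h_block 0.89 [0.6076 0.0011 0.017 ]
h_block 0.22 [ 0.443  -0.1899  0.0005]
reglet 0.71 [0.599 0.003 0.048]
reglet 0.59 [ 0.4389 -0.0341  0.0425]
brass_block 0.81 [ 0.4351 -0.034   0.0419]
brass_block 0.54 [ 0.5122 -0.3741  0.0104]
tray_h 0.31 [ 0.444  -0.1889  0.0041]
tray_plain 0.58 [ 0.5993 -0.2131  0.0075]
tray_reglet 0.9 [ 0.5988  0.1757 -0.0028]
tray_brass 0.6 [ 0.4473 -0.1867  0.0017]
quoin_key 0.63 [ 0.5136 -0.3742  0.0119]
quoin_key 0.22 [ 0.4391 -0.0373  0.0427]
scene 552.4823323763632 323.5539766573889 233.7762979969406 [[-0.7995, -0.6002, -0.0239, 0.4031], [-0.2496, 0.3681, -0.8957, 0.2264], [0.5464, -0.7101, -0.4441, 0.6661], [0.0, 0.0, 0.0, 1.0]]
h_block 0.79 [0.5994 0.024  0.0203]
plain_block 0.61 [ 0.4365 -0.016   0.0133]
reglet 0.73 [0.6015 0.0019 0.0383]
reglet 0.23 [0.4445 0.1897 0.005 ]
brass_block 0.94 [ 0.4352 -0.0285  0.0419]
tray_h 0.84 [0.4421 0.1929 0.0051]
tray_plain 0.6 [ 0.6033 -0.205   0.0019]
tray_reglet 0.92 [0.5965 0.1716 0.0038]
tray_brass 0.8 [ 0.4467 -0.1905  0.0029]
quoin_key 0.56 [ 0.5157 -0.3809  0.0112]
bodkin 0.56 [ 0.6974 -0.0287  0.0113]
1.1
```

View top.

View pics/top0.png

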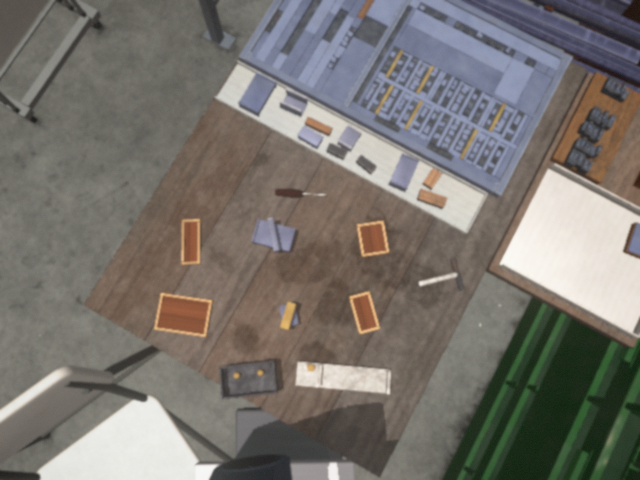

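View pics/scene0.png

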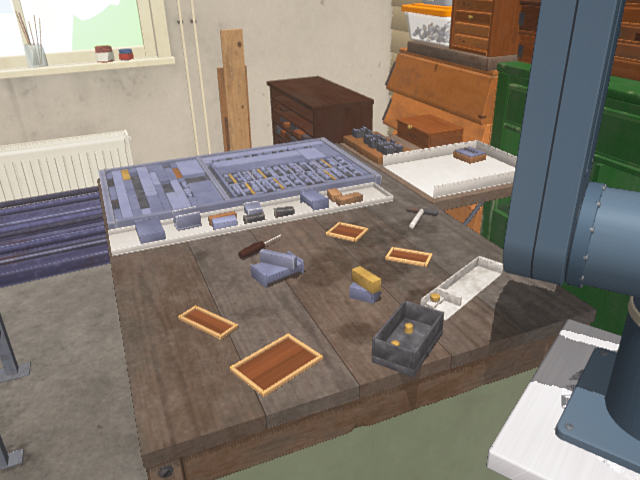

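```bash
cat > fit.py <<'E'
from cell import status, eyes
import cv2,numpy as np
from scipy.optimize import minimize
SZ=dict(h_block=(.05,.082,.026),plain_block=(.044,.032,.022),reglet=(.07,.012,.022),brass_block=(.054,.018,.022),
 tray_h=(.076,.108,.007),tray_plain=(.07,.058,.007),tray_reglet=(.096,.038,.007),tray_brass=(.08,.044,.007))
S=8  # supersample
def hull(cam,name,x,y,a,z0):
    sx,sy,h=SZ[name]; c,s=np.cos(a),np.sin(a)
    P=np.array([[x+c*i*sx/2-s*j*sy/2,y+s*i*sx/2+c*j*sy/2,z0+k*h,1] for i in(-1,1) for j in(-1,1) for k in(0,1)])
    q=(cam["view"]@P.T)[:3]; u=cam["fx"]*q[0]/q[2]+cam["cx"]; v=cam["fy"]*q[1]/q[2]+cam["cy"]
    return np.c_[u,v]
def draw(cam,items,box):
    x0,y0,w,h=box; m=np.zeros((h*S,w*S),np.uint8)
    for it in items:
        p=cv2.convexHull(((hull(cam,*it)-[x0,y0]+.5)*S*16).astype(np.int32))
        cv2.fillConvexPoly(m,p,255,shift=4)
    return cv2.resize(m,(w,h),interpolation=cv2.INTER_AREA)/255.
def fit(views,name,z0,init,extra=()):
    """views: list of (cam, mask). extra: fixed items in union with the mask"""
    data=[]
    for cam,m in views:
        x,y,w,h=cv2.boundingRect(m.astype(np.uint8)); b=(x-12,y-12,w+24,h+24)
        data.append((cam,b,m[b[1]:b[1]+b[3],b[0]:b[0]+b[2]].astype(float)))
    def cost(p):
        return sum(np.abs(draw(c,[(name,p[0]/100,p[1]/100,p[2],z0),*extra],b)-m).sum()/m.sum() for c,b,m in data)
    best=None
    for a in np.arange(0,np.pi,np.pi/8):
        q=np.r_[np.array(init)*100,a]
        r=minimize(cost,q,method="Nelder-Mead",options=dict(initial_simplex=q+np.array([[0,0,0],[.8,0,0],[0,.8,0],[0,0,.25]]),xatol=.003,fatol=1e-4))
        if best is None or r.fun<best.fun: best=r
    a=(best.x[2]+np.pi/2)%np.pi-np.pi/2
    return best.x[0]/100,best.x[1]/100,a,best.fun/len(views)
def snap(n):
    d=eyes.snapshot(n); d["view"]=np.array(d["view"]); return d
E
cat > m1.py <<'E'
from fit import *
G=dict(h_block=(.6,.003),plain_block=(.437,-.03),reglet=(.6,.003),brass_block=(.436,-.031),tray_h=(.443,.191),tray_plain=(.602,-.208),tray_reglet=(.597,.174),tray_brass=(.447,-.189))
cams={n:snap(n) for n in("top","scene")}
M={}
for n in cams:
    V=cams[n]["view"]
    for t in G:
        best=None
        for r in eyes.outline_of(n,t):
            m=r["region"]; u=hull(cams[n],t,*G[t],0,.022 if t in("reglet","brass_block") else 0).mean(0)
            ys,xs=np.nonzero(m); e=np.hypot(xs.mean()-u[0],ys.mean()-u[1])
            if e<12: best=m; print(n,t,round(r["p"],2),round(e,1),m.sum()); break
        M[n,t]=best
R={}
for t in ("reglet","brass_block","tray_h","tray_plain","tray_reglet","tray_brass","h_block","plain_block"):
    z=.022 if t in("reglet","brass_block") else 0
    up={"h_block":"reglet","plain_block":"brass_block"}.get(t)
    for sel in (("top",),("scene",),("top","scene")):
        vs=[(cams[n],(M[n,t]|M[n,up]) if up and M[n,up] is not None else M[n,t]) for n in sel if M[n,t] is not None]
        if not vs: continue
        ex=[(up,*R[up][:3],.022)] if up else ()
        R[t]=fit(vs,t,z,G[t],ex); print(t,sel,np.round(R[t],4))
import pickle; pickle.dump(R,open("R.pkl","wb"))
c=cams["top"]; f=5; x0,y0=140,170; im=cv2.resize(c["img"][170:350,140:410,::-1],None,fx=3,fy=3,interpolation=cv2.INTER_CUBIC)
for t,(x,y,a,_) in R.items():
    z=.022 if t in("reglet","brass_block") else 0
    p=cv2.convexHull(((hull(c,t,x,y,a,z)-[x0,y0]+.5)*3).astype(np.int32)); cv2.polylines(im,[p],True,(0,255,0),1)
cv2.imwrite("pics/fit.png",cv2.resize(im,(800,533)))
print(status.observe()["time"])
E
python3 m1.py
```

```text
top h_block 0.87 5.1 746
top reglet 0.48 3.1 207
top tray_h 0.94 2.1 1929
top tray_plain 0.89 1.2 893
top tray_reglet 0.94 1.6 836
top tray_brass 0.9 1.0 740
scene h_block 0.95 6.6 779
scene plain_block 0.59 5.1 373
scene reglet 0.68 2.8 516
scene brass_block 0.59 1.9 517
scene tray_h 0.94 2.3 2959
scene tray_plain 0.82 1.1 511
scene tray_reglet 0.81 2.2 1003
scene tray_brass 0.55 0.4 593
reglet ('top',) [ 0.6059 -0.0009  0.1871  0.1335]
reglet ('scene',) [ 0.6082 -0.0035  0.1679  0.061 ]
reglet ('top', 'scene') [ 0.6064 -0.0011  0.1856  0.1375]
brass_block ('scene',) [ 0.4406 -0.0329 -0.3198  0.0373]
brass_block ('top', 'scene') [ 0.4406 -0.0329 -0.3198  0.0373]
tray_h ('top',) [ 0.446   0.188  -0.1538  0.0291]
tray_h ('scene',) [ 0.4469  0.1866 -0.1579  0.0549]
tray_h ('top', 'scene') [ 0.4462  0.1875 -0.1508  0.0449]
tray_plain ('top',) [ 0.6025 -0.2104  0.1313  0.0385]
tray_plain ('scene',) [ 0.604  -0.2128  0.1405  0.0836]
tray_plain ('top', 'scene') [ 0.6029 -0.211   0.1322  0.0748]
tray_reglet ('top',) [0.6003 0.1758 0.0154 0.0311]
tray_reglet ('scene',) [ 6.021e-01  1.745e-01 -5.000e-04  7.790e-02]
tray_reglet ('top', 'scene') [0.6007 0.1756 0.0198 0.0667]
tray_brass ('top',) [ 0.4461 -0.1886  0.2423  0.1296]
tray_brass ('scene',) [ 0.4476 -0.1897  0.2557  0.0831]
tray_brass ('top', 'scene') [ 0.4468 -0.1892  0.2422  0.1116]
h_block ('top',) [ 0.6093 -0.0007 -0.302   0.114 ]
h_block ('scene',) [ 0.6142 -0.0039 -0.2449  0.1278]
h_block ('top', 'scene') [ 0.6106 -0.0018 -0.2536  0.1346]
plain_block ('scene',) [ 0.4436 -0.0338  0.1765  0.0325]
plain_block ('top', 'scene') [ 0.4436 -0.0338  0.1765  0.0325]
2.0
```

View pics/fit.png

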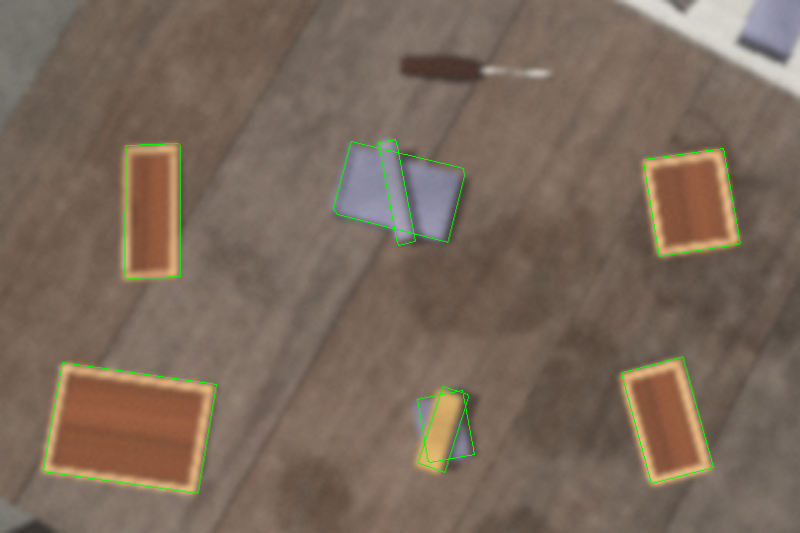

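```bash
cat > m2.py <<'E'
from fit import *
import pickle
R=pickle.load(open("R.pkl","rb"))
c=snap("top"); im=c["img"]; f=im.astype(float)
blue=(f[:,:,2]-f[:,:,0]>3); hsv=cv2.cvtColor(im,cv2.COLOR_RGB2HSV)
br=(hsv[:,:,1]>110)&(hsv[:,:,0]>12)&(hsv[:,:,0]<32)&(hsv[:,:,2]>130)
def win(m,x,y):
    o=np.zeros_like(m); u=hull(c,"h_block",x,y,0,.01).mean(0).astype(int); o[u[1]-26:u[1]+26,u[0]-32:u[0]+32]=m[u[1]-26:u[1]+26,u[0]-32:u[0]+32]
    n,l,s,_=cv2.connectedComponentsWithStats(o.astype(np.uint8)); return l==1+np.argmax(s[1:,4])
mb=win(br,.437,-.03); ms=win(br|blue,.437,-.03); mh=win(blue,.605,0)
print(mb.sum(),ms.sum(),mh.sum())
R["brass_block"]=fit([(c,mb)],"brass_block",.022,(.437,-.03)); print("brass",np.round(R["brass_block"],4))
R["plain_block"]=fit([(c,ms)],"plain_block",0,(.44,-.03),[("brass_block",*R["brass_block"][:3],.022)]); print("plain",np.round(R["plain_block"],4))
R["h_block"]=fit([(c,mh)],"h_block",0,(.607,0),[("reglet",*R["reglet"][:3],.022)]); print("h",np.round(R["h_block"],4))
pickle.dump(R,open("R.pkl","wb"))
K=10;out=[]
for (x0,y0) in ((245,215),(262,295)):
    p=cv2.resize(im[y0:y0+40,x0:x0+55,::-1],None,fx=K*.7,fy=K*.7,interpolation=cv2.INTER_CUBIC)
    for t in("reglet","h_block","brass_block","plain_block"):
        x,y,a,_=R[t]; z=.022 if t in("reglet","brass_block") else 0
        q=cv2.convexHull(((hull(c,t,x,y,a,z)-[x0,y0]+.5)*K*.7).astype(np.int32)); cv2.polylines(p,[q],True,(0,255,0),1)
    out.append(p)
cv2.imwrite("pics/fit2.png",np.hstack(out))
E
python3 m2.py
```

```text
226 226 966
brass [ 0.4389 -0.0297 -0.3067  0.1731]
plain [ 0.4388 -0.0287 -0.0018  0.7524]
h [ 6.087e-01  4.000e-04 -3.124e-01  9.890e-02]
```

View pics/fit2.png

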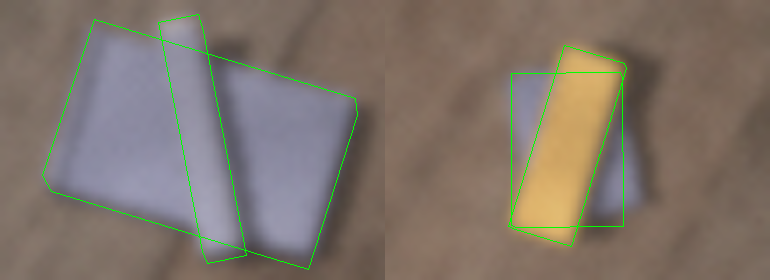

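```bash
cat > go.py <<'E'
import sys,numpy as np
from scipy.spatial.transform import Rotation as Ro
from cell import status
def rows(x,y,z,yaw):
    s=status.observe(); R=Ro.from_quat(s["orientation"]); p=np.array(s["eef_pos"])
    c=R.as_matrix()[:,0]; cy=np.arctan2(c[1],c[0]); k=round((cy-yaw)/np.pi); yaw+=k*np.pi
    T=Ro.from_euler("z",yaw)*Ro.from_euler("x",np.pi)
    t=R.inv().apply(np.array([x,y,z])-p)/.3; r=(R.inv()*T).as_rotvec()/(np.pi/2)
    print("at",np.round(p,4),"yaw",round(cy,3),"q",np.round(s["joint_positions"],2),"w",round(s["grip_width"],4),"t",s["time"])
    print("T",np.round(t,4).tolist(),"R",np.round(r,4).tolist())
if __name__=="__main__": rows(*map(float,sys.argv[1:]))
E
python3 go.py .29 -.25 .18 -.03; python3 go.py .4385 -.030 .11 -.307
```

```text
at [ 0.1283 -0.5091  0.2533] yaw 0.247 q [-1.45  0.05  0.1   1.62  0.    1.44] w 0.0854 t 2.05
T [0.7338, -0.7057, 0.2444] R [-0.0, -0.0, 0.1762]
at [ 0.1283 -0.5091  0.2533] yaw 0.247 q [-1.45  0.05  0.1   1.62  0.    1.44] w 0.0854 t 2.05
T [1.393, -1.2958, 0.4777] R [-0.0, -0.0, 0.3526]
```

>>> step_arm(
  rows=[
    {"translation":[0.73,-0.7,0.24],"rotation":[0,0,0.176],"jaw":0.6},
    {"translation":[0.73,-0.7,0.24],"rotation":[0,0,0.176],"jaw":0.6},
    {"translation":[0.73,-0.7,0.24],"rotation":[0,0,0.176],"jaw":0.6},
    {"translation":[0.73,-0.7,0.24],"rotation":[0,0,0.176],"jaw":0.6},
    {"translation":[0.73,-0.7,0.24],"rotation":[0,0,0.176],"jaw":0.6},
    {"translation":[0.73,-0.7,0.24],"rotation":[0,0,0.176],"jaw":0.6},
    {"translation":[0.73,-0.7,0.24],"rotation":[0,0,0.176],"jaw":0.6},
    {"translation":[0.73,-0.7,0.24],"rotation":[0,0,0.176],"jaw":0.6},
    {"translation":[0.73,-0.7,0.24],"rotation":[0,0,0.176],"jaw":0.6},
    {"translation":[0.73,-0.7,0.24],"rotation":[0,0,0.176],"jaw":0.6},
  ],
  newtons=60,
)

```text
time: 2.88
eef_pos: [0.2896, -0.2512, 0.1812]
orientation: [1.0, -0.013, -0.0, 0.0]
ft_force: [-0.8, -0.5, -0.2]
grip_width: 0.0512
```

```bash
python3 go.py .4385 -.030 .11 -.307
```

```text
at [ 0.2896 -0.2512  0.1812] yaw -0.027 q [-0.89 -0.33 -0.38  1.52 -0.    2.28] w 0.0512 t 2.8833
T [0.4765, -0.7503, 0.2369] R [0.0003, 0.0001, 0.1785]
```

```bash
sed -i 's/k=round.*$/q1=np.arctan2(y,x); yaw+=np.pi*round((q1+np.pi-yaw)\/np.pi)/' go.py; python3 go.py .4385 -.030 .11 -.307
```

```text
at [ 0.2896 -0.2512  0.1812] yaw -0.027 q [-0.89 -0.33 -0.38  1.52 -0.    2.28] w 0.0512 t 2.8833
T [0.4765, -0.7503, 0.2369] R [-0.0002, 0.0005, -1.8215]
```

>>> step_arm(
  rows=[
    {"translation":[0.238,-0.375,0.12],"rotation":[0,0,-0.75],"jaw":0.6},
    {"translation":[0.238,-0.375,0.12],"rotation":[0,0,-0.75],"jaw":0.6},
    {"translation":[0.238,-0.375,0.12],"rotation":[0,0,-0.75],"jaw":0.6},
    {"translation":[0.238,-0.375,0.12],"rotation":[0,0,-0.75],"jaw":0.6},
    {"translation":[0.238,-0.375,0.12],"rotation":[0,0,-0.75],"jaw":0.6},
    {"translation":[0.238,-0.375,0.12],"rotation":[0,0,-0.75],"jaw":0.6},
    {"translation":[0.238,-0.375,0.12],"rotation":[0,0,-0.75],"jaw":0.6},
    {"translation":[0.238,-0.375,0.12],"rotation":[0,0,-0.75],"jaw":0.6},
    {"translation":[0.238,-0.375,0.12],"rotation":[0,0,-0.75],"jaw":0.6},
    {"translation":[0.238,-0.375,0.12],"rotation":[0,0,-0.75],"jaw":0.6},
  ],
)

```text
time: 3.72
eef_pos: [0.3643, -0.1434, 0.1459]
orientation: [0.839, 0.544, -0.0, 0.001]
ft_force: [0.9, -0.1, -0.1]
grip_width: 0.0511
```

```bash
python3 go.py .4385 -.030 .11 -.307
```

```text
at [ 0.3643 -0.1434  0.1459] yaw 1.151 q [-0.55 -0.31 -0.43  1.44 -0.    1.44] w 0.0511 t 3.7167
T [0.446, 0.0719, 0.1195] R [0.0001, 0.001, -1.0717]
```

>>> step_arm(
  rows=[
    {"translation":[0.446,0.072,0.1],"rotation":[0,0,-0.75],"jaw":0.6},
    {"translation":[0.446,0.072,0.1],"rotation":[0,0,-0.75],"jaw":0.6},
    {"translation":[0.446,0.072,0.1],"rotation":[0,0,-0.75],"jaw":0.6},
    {"translation":[0.446,0.072,0.1],"rotation":[0,0,-0.75],"jaw":0.6},
    {"translation":[0.446,0.072,0.1],"rotation":[0,0,-0.75],"jaw":0.6},
    {"translation":[0.446,0.072,0.1],"rotation":[0,0,-0.75],"jaw":0.6},
    {"translation":[0.446,0.072,0.1],"rotation":[0,0,-0.75],"jaw":0.6},
    {"translation":[0.446,0.072,0.1],"rotation":[0,0,-0.75],"jaw":0.6},
    {"translation":[0.446,0.072,0.1],"rotation":[0,0,-0.75],"jaw":0.6},
    {"translation":[0.446,0.072,0.1],"rotation":[0,0,-0.75],"jaw":0.6},
  ],
)

```text
time: 4.55
eef_pos: [0.4393, -0.0302, 0.1158]
orientation: [0.395, 0.919, -0.0, 0.001]
ft_force: [-0.2, -0.1, 0.0]
grip_width: 0.0514
```

```bash
python3 go.py .4385 -.030 .07 -.307
```

```text
at [ 0.4393 -0.0302  0.1158] yaw 2.329 q [-0.22 -0.16 -0.37  1.36 -0.    0.59] w 0.0514 t 4.55
T [0.0025, -0.0016, 0.1526] R [-0.0002, 0.0008, -0.3217]
```

>>> step_arm(
  rows=[
    {"translation":[0,0,0.1],"rotation":[0,0,-0.322],"jaw":0.6},
    {"translation":[0,0,0.1],"rotation":[0,0,-0.322],"jaw":0.6},
    {"translation":[0,0,0.1],"rotation":[0,0,-0.322],"jaw":0.6},
    {"translation":[0,0,0.1],"rotation":[0,0,-0.322],"jaw":0.6},
    {"translation":[0,0,0.13],"rotation":[0,0,-0.322],"jaw":0.6},
    {"translation":[0,0,0.17],"rotation":[0,0,-0.322],"jaw":0.6},
    {"translation":[0,0,0.2],"rotation":[0,0,-0.322],"jaw":0.6},
    {"translation":[0,0,0.219],"rotation":[0,0,-0.322],"jaw":0.6},
    {"translation":[0,0,0.219],"rotation":[0,0,-0.322],"jaw":0.6},
    {"translation":[0,0,0.219],"rotation":[0,0,-0.322],"jaw":0.6},
  ],
)

```text
time: 5.38
eef_pos: [0.4382, -0.0286, 0.0491]
orientation: [0.155, 0.988, -0.0, -0.001]
ft_force: [0.3, 0.5, 0.7]
grip_width: 0.0513
```

>>> step_arm(
  rows=[
    {"translation":[0,0,0],"rotation":[0,0,0],"jaw":0.1},
    {"translation":[0,0,0],"rotation":[0,0,0],"jaw":0.1},
    {"translation":[0,0,0],"rotation":[0,0,0],"jaw":0.1},
    {"translation":[0,0,0],"rotation":[0,0,0],"jaw":0.1},
    {"translation":[0,0,0],"rotation":[0,0,0],"jaw":0.1},
    {"translation":[0,0,0],"rotation":[0,0,0],"jaw":0.1},
    {"translation":[0,0,0],"rotation":[0,0,0],"jaw":0.1},
    {"translation":[0,0,0],"rotation":[0,0,0],"jaw":0.1},
  ],
)

```text
time: 6.05
eef_pos: [0.4394, -0.0285, 0.0505]
orientation: [0.154, 0.988, -0.0, 0.001]
ft_force: [-0.6, 0.8, 5.8]
grip_width: 0.0166
```

>>> step_arm(
  rows=[
    {"translation":[0,0,-0.02],"rotation":[0,0,0],"jaw":0.1},
    {"translation":[0,0,-0.07],"rotation":[0,0,0],"jaw":0.1},
    {"translation":[0,0,-0.15],"rotation":[0,0,0],"jaw":0.1},
    {"translation":[0,0,-0.22],"rotation":[0,0,0],"jaw":0.1},
    {"translation":[0,0,-0.22],"rotation":[0,0,0],"jaw":0.1},
  ],
)

```text
time: 6.47
eef_pos: [0.4409, -0.0289, 0.1196]
orientation: [0.154, 0.988, -0.0, 0.003]
ft_force: [1.1, 0.3, 1.4]
grip_width: 0.0163
```

```bash
python3 go.py .4463 -.189 .09 .2423;python3 - <<'E'
from fit import *
d=snap("scene"); cv2.imwrite("pics/s1.png",cv2.resize(d["img"][150:370,200:500,::-1],None,fx=2,fy=2))
E
```

```text
at [ 0.4409 -0.0289  0.1196] yaw 2.832 q [-0.22 -0.17 -0.37  1.36  0.    0.09] w 0.0163 t 6.4667
T [-0.179, -0.5028, 0.0996] R [-0.0008, 0.0041, -0.3511]
```

View pics/s1.png

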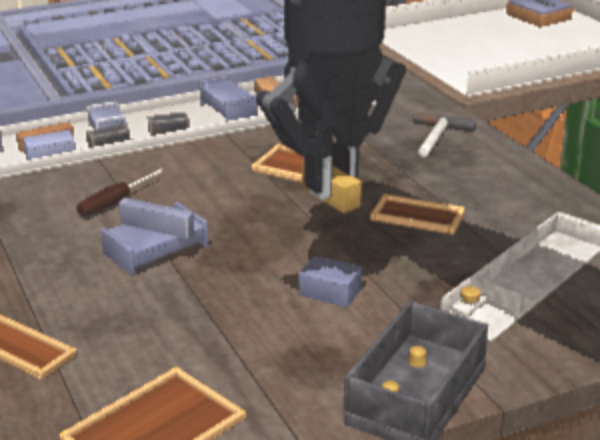

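>>> step_arm(
  rows=[
    {"translation":[-0.09,-0.25,0],"rotation":[0,0,-0.351],"jaw":0.1},
    {"translation":[-0.179,-0.503,0],"rotation":[0,0,-0.351],"jaw":0.1},
    {"translation":[-0.179,-0.503,0],"rotation":[0,0,-0.351],"jaw":0.1},
    {"translation":[-0.179,-0.503,0],"rotation":[0,0,-0.351],"jaw":0.1},
    {"translation":[-0.179,-0.503,0],"rotation":[0,0,-0.351],"jaw":0.1},
    {"translation":[-0.179,-0.503,0.05],"rotation":[0,0,-0.351],"jaw":0.1},
    {"translation":[-0.179,-0.503,0.1],"rotation":[0,0,-0.351],"jaw":0.1},
    {"translation":[-0.179,-0.503,0.15],"rotation":[0,0,-0.351],"jaw":0.1},
    {"translation":[-0.179,-0.503,0.18],"rotation":[0,0,-0.351],"jaw":0.1},
    {"translation":[-0.179,-0.503,0.18],"rotation":[0,0,-0.351],"jaw":0.1},
  ],
)

```text
time: 7.35
eef_pos: [0.4408, -0.1868, 0.0574]
orientation: [-0.121, 0.993, 0.002, -0.003]
ft_force: [-0.3, -0.0, -0.8]
grip_width: 0.0163
```

```bash
python3 go.py .4463 -.189 .0325 .2423
```

```text
at [ 0.4408 -0.1868  0.0574] yaw -2.9 q [-0.54 -0.01 -0.36  1.24 -0.   -0.78] w 0.0163 t 7.35
T [-0.0165, -0.012, 0.0829] R [0.0036, -0.0037, -0.0002]
```

>>> step_arm(
  rows=[
    {"translation":[-0.0165,-0.012,0.03],"rotation":[0,0,0],"jaw":0.1},
    {"translation":[-0.0165,-0.012,0.06],"rotation":[0,0,0],"jaw":0.1},
    {"translation":[-0.0165,-0.012,0.08],"rotation":[0,0,0],"jaw":0.1},
    {"translation":[-0.0165,-0.012,0.082],"rotation":[0,0,0],"jaw":0.1},
    {"translation":[-0.0165,-0.012,0.082],"rotation":[0,0,0],"jaw":0.1},
  ],
)

```text
time: 7.77
eef_pos: [0.4491, -0.1905, 0.0365]
orientation: [-0.121, 0.993, 0.0, -0.0]
ft_force: [0.6, 0.1, -1.1]
grip_width: 0.0166
```

>>> step_arm(
  rows=[
    {"translation":[0,0,0],"rotation":[0,0,0],"jaw":0.5},
    {"translation":[0,0,0],"rotation":[0,0,0],"jaw":0.5},
    {"translation":[0,0,0],"rotation":[0,0,0],"jaw":0.5},
    {"translation":[0,0,0],"rotation":[0,0,0],"jaw":0.5},
    {"translation":[0,0,-0.05],"rotation":[0,0,0],"jaw":0.5},
    {"translation":[0,0,-0.15],"rotation":[0,0,0],"jaw":0.5},
    {"translation":[0,0,-0.28],"rotation":[0,0,0],"jaw":0.5},
    {"translation":[0,0,-0.38],"rotation":[0,0,0],"jaw":0.5},
  ],
)

```text
time: 8.43
eef_pos: [0.4495, -0.1909, 0.1533]
orientation: [-0.121, 0.993, -0.0, 0.0]
ft_force: [0.1, -0.5, -0.4]
grip_width: 0.0426
```

```bash
cat > pl.py <<'E'
from fit import *
import pickle,sys
R=pickle.load(open("R.pkl","rb"))
c=snap("top"); f=c["img"].astype(float); m=(f[:,:,2]-f[:,:,0]>3)
d=snap("scene")
for t in sys.argv[1:]:
    x,y=R[t][:2]
    u=hull(c,t,x,y,0,0).mean(0).astype(int); o=np.zeros_like(m); w=32; o[u[1]-w:u[1]+w,u[0]-w:u[0]+w]=m[u[1]-w:u[1]+w,u[0]-w:u[0]+w]
    n,l,s,_=cv2.connectedComponentsWithStats(o.astype(np.uint8)); vs=[]
    if n>1: q=l==1+np.argmax(s[1:,4]); R[t+"_t"]=r=fit([(c,q)],t,0,(x,y)); print(t,"colour top",q.sum(),np.round(r,4))
    for n2,cam in(("top",c),("scene",d)):
        for g in eyes.outline_of(n2,t)[:1]:
            r=fit([(cam,g["region"])],t,0,(x,y)); print(t,n2,round(g["p"],2),np.round(r,4))
cv2.imwrite("pics/"+sys.argv[-1]+"_top.png",cv2.resize(c["img"][170:350,140:410,::-1],None,fx=2.9,fy=2.9,interpolation=cv2.INTER_CUBIC))
print(status.observe()["time"])
E
python3 pl.py plain_block; python3 go.py .4388 -.0287 .12 0
```

```text
plain_block colour top 324 [ 0.4411 -0.0313  0.1843  0.0912]
plain_block top 0.79 [ 0.4419 -0.0314  0.1879  0.0769]
plain_block scene 0.82 [ 0.4424 -0.0325  0.1494  0.0512]
8.6333
at [ 0.4505 -0.1915  0.1528] yaw -2.9 q [-0.54 -0.05 -0.2   1.42  0.   -0.78] w 0.0427 t 8.6333
T [-0.0918, 0.5364, 0.1081] R [-0.0015, 0.002, 0.1541]
```

View pics/plain_block_top.png

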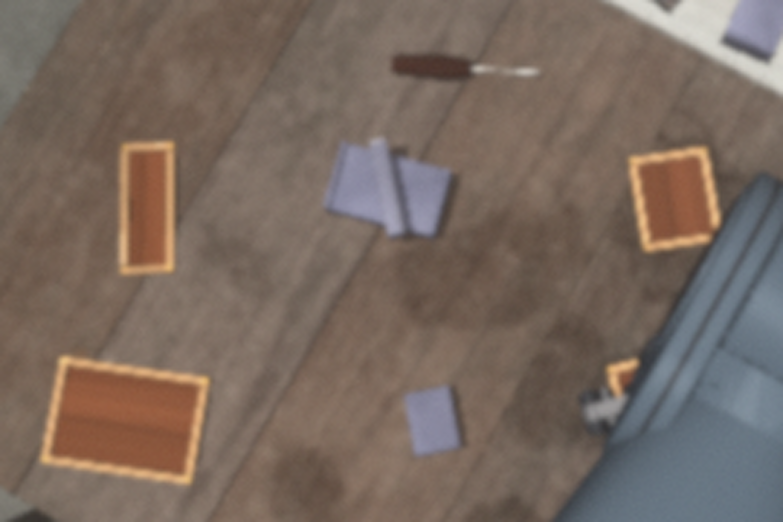

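```bash
python3 go.py .4413 -.0315 .09 .184
```

```text
at [ 0.4505 -0.1915  0.1528] yaw -2.9 q [-0.54 -0.05 -0.2   1.42  0.   -0.78] w 0.0427 t 8.6333
T [-0.0974, 0.5256, 0.2081] R [-0.0017, 0.0018, 0.0369]
```

>>> step_arm(
  rows=[
    {"translation":[-0.097,0.526,0.1],"rotation":[0,0,0.037],"jaw":0.7},
    {"translation":[-0.097,0.526,0.1],"rotation":[0,0,0.037],"jaw":0.7},
    {"translation":[-0.097,0.526,0.208],"rotation":[0,0,0.037],"jaw":0.7},
    {"translation":[-0.097,0.526,0.208],"rotation":[0,0,0.037],"jaw":0.7},
    {"translation":[-0.097,0.526,0.208],"rotation":[0,0,0.037],"jaw":0.7},
    {"translation":[-0.097,0.526,0.208],"rotation":[0,0,0.037],"jaw":0.7},
    {"translation":[-0.097,0.526,0.208],"rotation":[0,0,0.037],"jaw":0.7},
    {"translation":[-0.097,0.526,0.208],"rotation":[0,0,0.037],"jaw":0.7},
  ],
)

```text
time: 9.3
eef_pos: [0.4403, -0.0317, 0.0889]
orientation: [-0.091, 0.996, -0.0, 0.0]
ft_force: [0.6, 0.3, 0.2]
grip_width: 0.0598
```

```bash
python3 go.py .4413 -.0315 .028 .184
```

```text
at [ 0.4403 -0.0317  0.0889] yaw -2.959 q [-0.22 -0.14 -0.41  1.3  -0.   -0.41] w 0.0598 t 9.3
T [-0.0032, 0.0002, 0.203] R [-0.0006, 0.0003, -0.0006]
```

>>> step_arm(
  rows=[
    {"translation":[-0.003,0,0.06],"rotation":[0,0,0],"jaw":0.7},
    {"translation":[-0.003,0,0.12],"rotation":[0,0,0],"jaw":0.7},
    {"translation":[-0.003,0,0.17],"rotation":[0,0,0],"jaw":0.7},
    {"translation":[-0.003,0,0.203],"rotation":[0,0,0],"jaw":0.7},
    {"translation":[-0.003,0,0.203],"rotation":[0,0,0],"jaw":0.2},
    {"translation":[-0.003,0,0.203],"rotation":[0,0,0],"jaw":0.2},
    {"translation":[-0.003,0,0.203],"rotation":[0,0,0],"jaw":0.2},
    {"translation":[-0.003,0,0.203],"rotation":[0,0,0],"jaw":0.2},
    {"translation":[-0.003,0,0.203],"rotation":[0,0,0],"jaw":0.2},
    {"translation":[-0.003,0,0.203],"rotation":[0,0,0],"jaw":0.2},
  ],
)

```text
time: 10.13
eef_pos: [0.4417, -0.0308, 0.0288]
orientation: [-0.092, 0.996, -0.0, 0.001]
ft_force: [-0.5, -0.8, 1.3]
grip_width: 0.0304
```

>>> step_arm(
  rows=[
    {"translation":[0,0,0],"rotation":[0,0,0],"jaw":0.2},
    {"translation":[0,0,-0.03],"rotation":[0,0,0],"jaw":0.2},
    {"translation":[0,0,-0.1],"rotation":[0,0,0],"jaw":0.2},
    {"translation":[0,0,-0.2],"rotation":[0,0,0],"jaw":0.2},
    {"translation":[0,0,-0.27],"rotation":[0,0,0],"jaw":0.2},
    {"translation":[0,0,-0.27],"rotation":[0,0,0],"jaw":0.2},
  ],
)

```text
time: 10.63
eef_pos: [0.4441, -0.031, 0.1143]
orientation: [-0.092, 0.996, -0.001, 0.004]
ft_force: [1.2, 0.6, 0.8]
grip_width: 0.0305
```

```bash
python3 go.py .6027 -.2105 .11 .1315
```

```text
at [ 0.4441 -0.031   0.1143] yaw -2.957 q [-0.22 -0.16 -0.37  1.34  0.   -0.41] w 0.0305 t 10.6333
T [-0.4101, -0.6849, 0.0204] R [-0.0021, 0.0056, 0.0336]
```

>>> step_arm(
  rows=[
    {"translation":[-0.1,-0.17,0],"rotation":[0,0,0.034],"jaw":0.2},
    {"translation":[-0.2,-0.34,0],"rotation":[0,0,0.034],"jaw":0.2},
    {"translation":[-0.31,-0.51,0],"rotation":[0,0,0.034],"jaw":0.2},
    {"translation":[-0.41,-0.685,0.02],"rotation":[0,0,0.034],"jaw":0.2},
    {"translation":[-0.41,-0.685,0.1],"rotation":[0,0,0.034],"jaw":0.2},
    {"translation":[-0.41,-0.685,0.17],"rotation":[0,0,0.034],"jaw":0.2},
    {"translation":[-0.41,-0.685,0.17],"rotation":[0,0,0.034],"jaw":0.2},
    {"translation":[-0.41,-0.685,0.17],"rotation":[0,0,0.034],"jaw":0.2},
    {"translation":[-0.41,-0.685,0.17],"rotation":[0,0,0.034],"jaw":0.2},
  ],
)

```text
time: 11.38
eef_pos: [0.5977, -0.209, 0.056]
orientation: [-0.065, 0.998, 0.001, -0.002]
ft_force: [0.4, 0.5, -1.1]
grip_width: 0.0303
```

```bash
python3 go.py .6027 -.2105 .032 .1315
```

```text
at [ 0.5977 -0.209   0.056 ] yaw -3.011 q [-0.44  0.38  0.09  1.29  0.   -0.57] w 0.0303 t 11.3833
T [-0.016, -0.0072, 0.08] R [0.0019, -0.0023, -0.0007]
```

>>> step_arm(
  rows=[
    {"translation":[-0.009,-0.005,0.03],"rotation":[0,0,0],"jaw":0.2},
    {"translation":[-0.009,-0.005,0.055],"rotation":[0,0,0],"jaw":0.2},
    {"translation":[-0.009,-0.005,0.07],"rotation":[0,0,0],"jaw":0.2},
    {"translation":[-0.009,-0.005,0.078],"rotation":[0,0,0],"jaw":0.2},
    {"translation":[-0.009,-0.005,0.08],"rotation":[0,0,0],"jaw":0.2},
    {"translation":[-0.009,-0.005,0.08],"rotation":[0,0,0],"jaw":0.2},
    {"translation":[-0.009,-0.005,0.08],"rotation":[0,0,0],"jaw":0.2},
  ],
)

```text
time: 11.97
eef_pos: [0.6023, -0.2111, 0.0342]
orientation: [-0.065, 0.998, -0.0, 0.0]
ft_force: [0.6, 0.1, -0.9]
grip_width: 0.0303
```

```bash
python3 go.py .6027 -.2105 .032 .1315
```

```text
at [ 0.6023 -0.2111  0.0342] yaw -3.011 q [-0.44  0.4   0.07  1.24  0.   -0.57] w 0.0303 t 11.9667
T [-0.0017, 0.0017, 0.0072] R [-0.0002, 0.0003, -0.0005]
```

>>> step_arm(
  rows=[
    {"translation":[0,0,0.006],"rotation":[0,0,0],"jaw":0.2},
    {"translation":[0,0,0.006],"rotation":[0,0,0],"jaw":0.2},
    {"translation":[0,0,0.006],"rotation":[0,0,0],"jaw":0.65},
    {"translation":[0,0,0.006],"rotation":[0,0,0],"jaw":0.65},
    {"translation":[0,0,0.006],"rotation":[0,0,0],"jaw":0.65},
    {"translation":[0,0,0.006],"rotation":[0,0,0],"jaw":0.65},
    {"translation":[0,0,-0.04],"rotation":[0,0,0],"jaw":0.65},
    {"translation":[0,0,-0.14],"rotation":[0,0,0],"jaw":0.65},
    {"translation":[0,0,-0.26],"rotation":[0,0,0],"jaw":0.65},
    {"translation":[0,0,-0.26],"rotation":[0,0,0],"jaw":0.65},
  ],
)

```text
time: 12.8
eef_pos: [0.6064, -0.2131, 0.1207]
orientation: [-0.065, 0.998, -0.003, 0.006]
ft_force: [1.9, -0.7, 1.3]
grip_width: 0.0554
```

```bash
python3 - <<'E'
from fit import *
d=snap("scene"); cv2.imwrite("pics/s2.png",cv2.resize(d["img"][180:330,220:470,::-1],None,fx=3,fy=3,interpolation=cv2.INTER_CUBIC))
E
python3 go.py .606 .001 .10 .185
```

```text
at [ 0.6057 -0.2128  0.1181] yaw -3.011 q [-0.44  0.35  0.18  1.39  0.   -0.57] w 0.0556 t 12.85
T [-0.0932, 0.7069, 0.0567] R [-0.0041, 0.006, -0.0346]
```

View pics/s2.png

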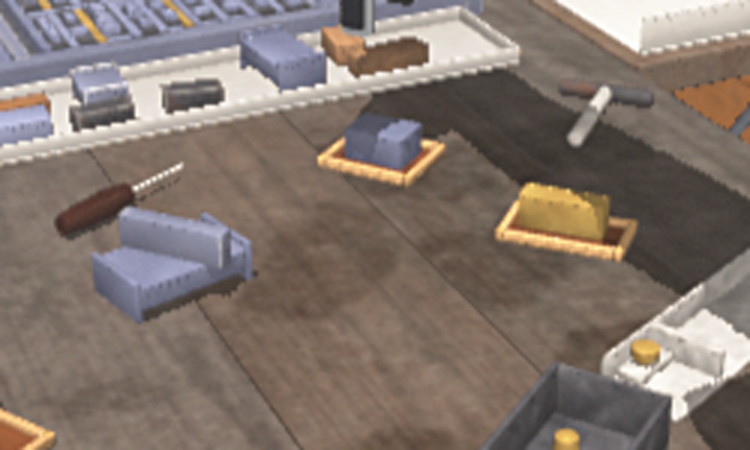

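>>> step_arm(
  rows=[
    {"translation":[-0.02,0.14,0],"rotation":[0,0,-0.034],"jaw":0.5},
    {"translation":[-0.04,0.28,0],"rotation":[0,0,-0.034],"jaw":0.5},
    {"translation":[-0.06,0.42,0],"rotation":[0,0,-0.034],"jaw":0.5},
    {"translation":[-0.08,0.56,0],"rotation":[0,0,-0.034],"jaw":0.5},
    {"translation":[-0.09,0.7,0.05],"rotation":[0,0,-0.034],"jaw":0.5},
    {"translation":[-0.09,0.7,0.057],"rotation":[0,0,-0.034],"jaw":0.5},
    {"translation":[-0.09,0.7,0.057],"rotation":[0,0,-0.034],"jaw":0.5},
    {"translation":[-0.09,0.7,0.057],"rotation":[0,0,-0.034],"jaw":0.5},
    {"translation":[-0.09,0.7,0.057],"rotation":[0,0,-0.034],"jaw":0.5},
  ],
)

```text
time: 13.6
eef_pos: [0.6017, -0.0007, 0.0945]
orientation: [-0.091, 0.996, -0.0, -0.0]
ft_force: [-0.3, 0.3, -0.0]
grip_width: 0.0428
```

```bash
python3 go.py .606 .001 .0505 .185
```

```text
at [ 0.6017 -0.0007  0.0945] yaw -2.959 q [-0.11  0.27  0.03  1.33 -0.   -0.29] w 0.0428 t 13.6
T [-0.015, 0.0032, 0.1468] R [-0.0005, -0.0001, -0.0015]
```

>>> step_arm(
  rows=[
    {"translation":[-0.012,0,0.05],"rotation":[0,0,0],"jaw":0.5},
    {"translation":[-0.012,0,0.1],"rotation":[0,0,0],"jaw":0.5},
    {"translation":[-0.012,0,0.13],"rotation":[0,0,0],"jaw":0.5},
    {"translation":[-0.012,0,0.145],"rotation":[0,0,0],"jaw":0.5},
    {"translation":[-0.012,0,0.146],"rotation":[0,0,0],"jaw":0.5},
    {"translation":[-0.012,0,0.146],"rotation":[0,0,0],"jaw":0.04},
    {"translation":[-0.012,0,0.146],"rotation":[0,0,0],"jaw":0.04},
    {"translation":[-0.012,0,0.146],"rotation":[0,0,0],"jaw":0.04},
    {"translation":[-0.012,0,0.146],"rotation":[0,0,0],"jaw":0.04},
    {"translation":[-0.012,0,0.146],"rotation":[0,0,0],"jaw":0.04},
  ],
)

```text
time: 14.43
eef_pos: [0.6061, 0.001, 0.0522]
orientation: [-0.092, 0.996, -0.0, 0.001]
ft_force: [0.2, -0.3, 2.7]
grip_width: 0.0103
```

>>> step_arm(
  rows=[
    {"translation":[0,0,0],"rotation":[0,0,0],"jaw":0.04},
    {"translation":[0,0,0],"rotation":[0,0,0],"jaw":0.04},
    {"translation":[0,0,-0.03],"rotation":[0,0,0],"jaw":0.04},
    {"translation":[0,0,-0.1],"rotation":[0,0,0],"jaw":0.04},
    {"translation":[0,0,-0.2],"rotation":[0,0,0],"jaw":0.04},
    {"translation":[0,0,-0.2],"rotation":[0,0,0],"jaw":0.04},
    {"translation":[0,0,-0.2],"rotation":[0,0,0],"jaw":0.04},
  ],
)

```text
time: 15.02
eef_pos: [0.6067, 0.0013, 0.1132]
orientation: [-0.092, 0.996, -0.0, 0.002]
ft_force: [-0.2, 0.4, -1.3]
grip_width: 0.0105
```

```bash
python3 go.py .6003 .1755 .11 .017
```

```text
at [0.6067 0.0013 0.1132] yaw -2.957 q [-0.11  0.27  0.07  1.37  0.   -0.29] w 0.0105 t 15.0167
T [-0.0855, 0.5747, 0.0105] R [-0.0004, 0.0028, 0.1065]
```

>>> step_arm(
  rows=[
    {"translation":[-0.02,0.14,0],"rotation":[0,0,0.04],"jaw":0.04},
    {"translation":[-0.04,0.28,0],"rotation":[0,0,0.1065],"jaw":0.04},
    {"translation":[-0.06,0.42,0],"rotation":[0,0,0.1065],"jaw":0.04},
    {"translation":[-0.0855,0.575,0],"rotation":[0,0,0.1065],"jaw":0.04},
    {"translation":[-0.0855,0.575,0.06],"rotation":[0,0,0.1065],"jaw":0.04},
    {"translation":[-0.0855,0.575,0.13],"rotation":[0,0,0.1065],"jaw":0.04},
    {"translation":[-0.0855,0.575,0.18],"rotation":[0,0,0.1065],"jaw":0.04},
    {"translation":[-0.0855,0.575,0.18],"rotation":[0,0,0.1065],"jaw":0.04},
    {"translation":[-0.0855,0.575,0.18],"rotation":[0,0,0.1065],"jaw":0.04},
    {"translation":[-0.0855,0.575,0.18],"rotation":[0,0,0.1065],"jaw":0.04},
  ],
)

```text
time: 15.85
eef_pos: [0.5985, 0.1753, 0.0566]
orientation: [-0.008, 1.0, -0.0, -0.0]
ft_force: [0.4, 0.3, 0.4]
grip_width: 0.0105
```

```bash
python3 go.py .6003 .1755 .033 .017; python3 - <<'E'
from fit import *
d=snap("scene"); cv2.imwrite("pics/s3.png",cv2.resize(d["img"][190:400,120:350,::-1],None,fx=2.6,fy=2.6,interpolation=cv2.INTER_CUBIC))
E
```

```text
at [0.5985 0.1753 0.0566] yaw -3.125 q [0.18 0.35 0.05 1.27 0.   0.16] w 0.0105 t 15.85
T [-0.006, 0.0005, 0.0785] R [-0.0, -0.0006, -0.0004]
```

View pics/s3.png

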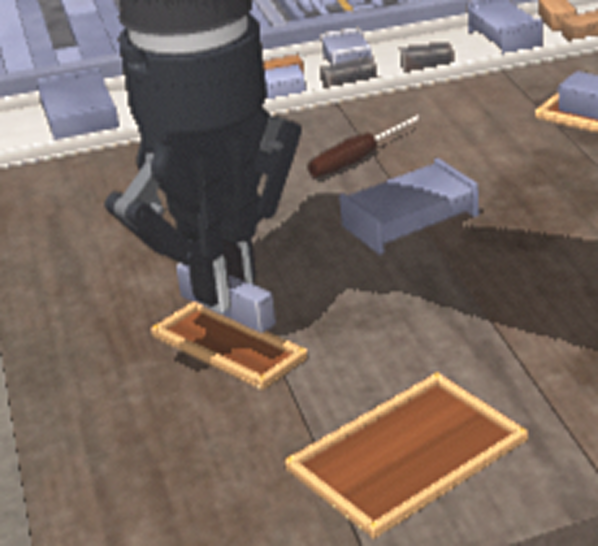

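Reglet is held level above its tray (crop 225,300). Lower it.

>>> step_arm(
  rows=[
    {"translation":[-0.005,0,0.03],"rotation":[0,0,0],"jaw":0.04},
    {"translation":[-0.005,0,0.055],"rotation":[0,0,0],"jaw":0.04},
    {"translation":[-0.005,0,0.07],"rotation":[0,0,0],"jaw":0.04},
    {"translation":[-0.005,0,0.08],"rotation":[0,0,0],"jaw":0.04},
    {"translation":[-0.005,0,0.081],"rotation":[0,0,0],"jaw":0.04},
    {"translation":[-0.005,0,0.081],"rotation":[0,0,0],"jaw":0.04},
    {"translation":[-0.005,0,0.081],"rotation":[0,0,0],"jaw":0.04},
    {"translation":[-0.005,0,0.081],"rotation":[0,0,0],"jaw":0.04},
  ],
)

```text
time: 16.57
eef_pos: [0.6002, 0.1754, 0.0328]
orientation: [-0.008, 1.0, -0.0, -0.0]
ft_force: [-2.5, -0.4, 3.3]
grip_width: 0.0105
```

>>> step_arm(
  rows=[
    {"translation":[0,0,0],"rotation":[0,0,0],"jaw":0.4},
    {"translation":[0,0,0],"rotation":[0,0,0],"jaw":0.4},
    {"translation":[0,0,0],"rotation":[0,0,0],"jaw":0.4},
    {"translation":[0,0,0],"rotation":[0,0,0],"jaw":0.4},
    {"translation":[0,0,-0.04],"rotation":[0,0,0],"jaw":0.4},
    {"translation":[0,0,-0.14],"rotation":[0,0,0],"jaw":0.4},
    {"translation":[0,0,-0.26],"rotation":[0,0,0],"jaw":0.4},
    {"translation":[0,0,-0.36],"rotation":[0,0,0],"jaw":0.4},
    {"translation":[0,0,-0.36],"rotation":[0,0,0],"jaw":0.4},
  ],
)

```text
time: 17.32
eef_pos: [0.6049, 0.1764, 0.1505]
orientation: [-0.008, 1.0, 0.001, 0.008]
ft_force: [2.0, -0.5, 1.4]
grip_width: 0.0341
```

```bash
python3 pl.py h_block; python3 go.py .6087 .0004 .12 -.312
```

```text
h_block colour top 911 [ 6.089e-01  1.000e-04 -2.747e-01  1.202e-01]
h_block top 0.63 [6.087e-01 4.000e-04 0.000e+00 1.000e+00]
h_block scene 0.75 [ 0.6102 -0.0028 -0.287   0.1762]
17.5167
at [0.5999 0.1755 0.1401] yaw -3.125 q [0.18 0.31 0.18 1.43 0.   0.16] w 0.0342 t 17.5167
T [-0.0197, -0.5841, 0.0671] R [-0.0002, -0.0005, 0.2092]
```

View pics/h_block_top.png

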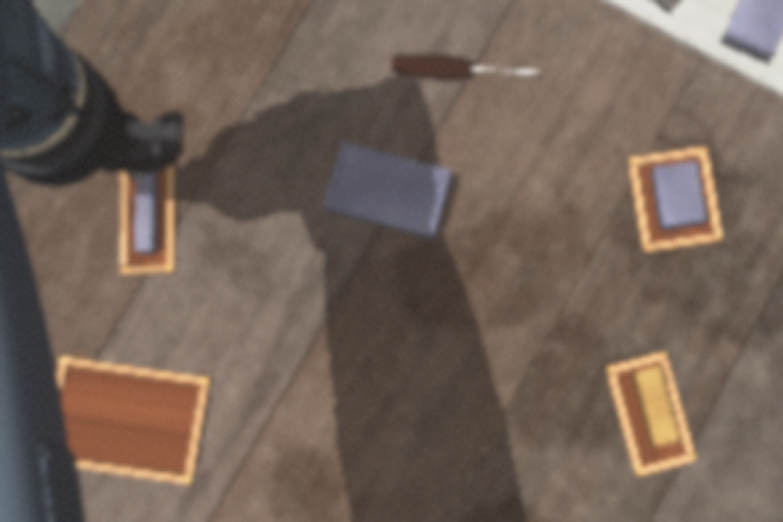

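```bash
python3 go.py .6085 -.0005 .12 1.301
```

```text
at [0.5999 0.1755 0.1401] yaw -3.125 q [0.18 0.31 0.18 1.43 0.   0.16] w 0.0342 t 17.5167
T [-0.0189, -0.5871, 0.0671] R [0.0003, -0.0005, -0.8176]
```

>>> step_arm(
  rows=[
    {"translation":[-0.006,-0.1,0],"rotation":[0,0,-0.818],"jaw":0.9},
    {"translation":[-0.01,-0.2,0],"rotation":[0,0,-0.818],"jaw":0.9},
    {"translation":[-0.012,-0.3,0],"rotation":[0,0,-0.818],"jaw":0.9},
    {"translation":[-0.015,-0.4,0],"rotation":[0,0,-0.818],"jaw":0.9},
    {"translation":[-0.018,-0.5,0.02],"rotation":[0,0,-0.818],"jaw":0.9},
    {"translation":[-0.019,-0.587,0.04],"rotation":[0,0,-0.818],"jaw":0.9},
    {"translation":[-0.019,-0.587,0.067],"rotation":[0,0,-0.818],"jaw":0.9},
    {"translation":[-0.019,-0.587,0.067],"rotation":[0,0,-0.818],"jaw":0.9},
    {"translation":[-0.019,-0.587,0.067],"rotation":[0,0,-0.818],"jaw":0.9},
    {"translation":[-0.019,-0.587,0.067],"rotation":[0,0,-0.818],"jaw":0.9},
  ],
)

```text
time: 18.35
eef_pos: [0.6071, -0.0007, 0.1175]
orientation: [-0.594, 0.804, 0.002, -0.002]
ft_force: [-0.5, 0.1, 0.1]
grip_width: 0.077
```

>>> step_arm(
  rows=[
    {"translation":[0,0,0],"rotation":[0,0,-0.023],"jaw":0.9},
    {"translation":[0,0,0],"rotation":[0,0,-0.023],"jaw":0.9},
    {"translation":[0,0,0],"rotation":[0,0,-0.023],"jaw":0.9},
  ],
)

```text
time: 18.6
eef_pos: [0.6077, -0.0003, 0.1185]
orientation: [-0.606, 0.796, 0.001, -0.001]
ft_force: [0.4, -0.5, -0.6]
grip_width: 0.0769
```

```bash
python3 go.py .6085 -.0005 .028 1.301
```

```text
at [ 6.077e-01 -3.000e-04  1.185e-01] yaw -1.84 q [-0.11  0.28  0.09  1.39  0.   -1.41] w 0.0769 t 18.6
T [-0.0002, -0.0038, 0.3016] R [0.0022, -0.0003, 0.0004]
```

>>> step_arm(
  rows=[
    {"translation":[0,-0.003,0.08],"rotation":[0,0,0],"jaw":0.9},
    {"translation":[0,-0.003,0.16],"rotation":[0,0,0],"jaw":0.9},
    {"translation":[0,-0.003,0.23],"rotation":[0,0,0],"jaw":0.9},
    {"translation":[0,-0.003,0.28],"rotation":[0,0,0],"jaw":0.9},
    {"translation":[0,-0.003,0.3],"rotation":[0,0,0],"jaw":0.9},
    {"translation":[0,-0.003,0.305],"rotation":[0,0,0],"jaw":0.9},
    {"translation":[0,-0.003,0.305],"rotation":[0,0,0],"jaw":0.4},
    {"translation":[0,-0.003,0.305],"rotation":[0,0,0],"jaw":0.4},
    {"translation":[0,-0.003,0.305],"rotation":[0,0,0],"jaw":0.4},
    {"translation":[0,-0.003,0.305],"rotation":[0,0,0],"jaw":0.4},
  ],
  newtons=80,
)

```text
time: 19.43
eef_pos: [0.6113, -0.0008, 0.0311]
orientation: [-0.606, 0.795, -0.001, 0.001]
ft_force: [-0.1, -0.4, 3.2]
grip_width: 0.0475
```

>>> step_arm(
  rows=[
    {"translation":[0,0,0],"rotation":[0,0,0],"jaw":0.4},
    {"translation":[0,0,0],"rotation":[0,0,0],"jaw":0.4},
    {"translation":[0,0,0],"rotation":[0,0,0],"jaw":0.4},
    {"translation":[0,0,-0.03],"rotation":[0,0,0],"jaw":0.4},
    {"translation":[0,0,-0.1],"rotation":[0,0,0],"jaw":0.4},
    {"translation":[0,0,-0.2],"rotation":[0,0,0],"jaw":0.4},
    {"translation":[0,0,-0.25],"rotation":[0,0,0],"jaw":0.4},
    {"translation":[0,0,-0.25],"rotation":[0,0,0],"jaw":0.4},
    {"translation":[0,0,-0.25],"rotation":[0,0,0],"jaw":0.4},
  ],
)

```text
time: 20.18
eef_pos: [0.6104, -0.0008, 0.1046]
orientation: [-0.606, 0.795, -0.001, 0.001]
ft_force: [0.5, 0.7, -2.6]
grip_width: 0.0478
```

```bash
python3 go.py .4462 .1875 .11 1.4195;python3 - <<'E'
from fit import *
d=snap("scene"); cv2.imwrite("pics/s4.png",cv2.resize(d["img"][190:400,120:350,::-1],None,fx=2.6,fy=2.6,interpolation=cv2.INTER_CUBIC))
E
```

```text
at [ 0.6104 -0.0008  0.1046] yaw -1.839 q [-0.11  0.28  0.07  1.35 -0.   -1.41] w 0.0478 t 20.1833
T [-0.4602, 0.6938, -0.0189] R [-0.0011, 0.0001, -0.0743]
```

View pics/s4.png

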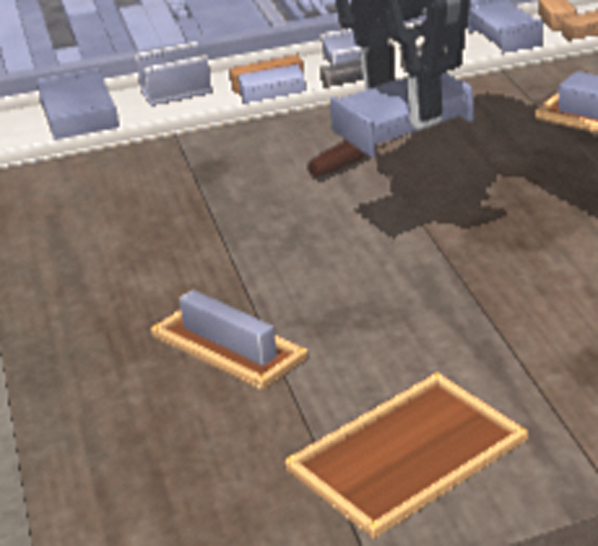

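>>> step_arm(
  rows=[
    {"translation":[-0.09,0.13,-0.02],"rotation":[0,0,-0.074],"jaw":0.4},
    {"translation":[-0.18,0.26,-0.02],"rotation":[0,0,-0.074],"jaw":0.4},
    {"translation":[-0.27,0.4,-0.02],"rotation":[0,0,-0.074],"jaw":0.4},
    {"translation":[-0.36,0.54,-0.02],"rotation":[0,0,-0.074],"jaw":0.4},
    {"translation":[-0.43,0.65,-0.01],"rotation":[0,0,-0.074],"jaw":0.4},
    {"translation":[-0.46,0.694,0.03],"rotation":[0,0,-0.074],"jaw":0.4},
    {"translation":[-0.46,0.694,0.1],"rotation":[0,0,-0.074],"jaw":0.4},
    {"translation":[-0.46,0.694,0.14],"rotation":[0,0,-0.074],"jaw":0.4},
    {"translation":[-0.46,0.694,0.14],"rotation":[0,0,-0.074],"jaw":0.4},
    {"translation":[-0.46,0.694,0.14],"rotation":[0,0,-0.074],"jaw":0.4},
  ],
)

```text
time: 21.07
eef_pos: [0.4442, 0.1864, 0.0597]
orientation: [-0.651, 0.759, 0.001, -0.002]
ft_force: [-0.5, 0.2, -0.8]
grip_width: 0.0478
```

```bash
python3 go.py .4462 .1875 .0325 1.4195
```

```text
at [0.4442 0.1864 0.0597] yaw -1.724 q [ 0.26 -0.01 -0.35  1.24 -0.   -1.16] w 0.0478 t 21.0667
T [-0.0049, -0.0064, 0.0906] R [0.0026, -0.0015, -0.0009]
```

>>> step_arm(
  rows=[
    {"translation":[-0.004,-0.003,0.03],"rotation":[0,0,0],"jaw":0.4},
    {"translation":[-0.004,-0.003,0.06],"rotation":[0,0,0],"jaw":0.4},
    {"translation":[-0.004,-0.003,0.075],"rotation":[0,0,0],"jaw":0.4},
    {"translation":[-0.004,-0.003,0.085],"rotation":[0,0,0],"jaw":0.4},
    {"translation":[-0.004,-0.003,0.088],"rotation":[0,0,0],"jaw":0.4},
    {"translation":[-0.004,-0.003,0.088],"rotation":[0,0,0],"jaw":0.4},
    {"translation":[-0.004,-0.003,0.088],"rotation":[0,0,0],"jaw":0.4},
    {"translation":[-0.004,-0.003,0.088],"rotation":[0,0,0],"jaw":0.4},
  ],
)

```text
time: 21.73
eef_pos: [0.447, 0.1887, 0.036]
orientation: [-0.651, 0.759, -0.0, 0.0]
ft_force: [1.1, -1.3, -1.3]
grip_width: 0.0478
```

```bash
python3 go.py .4462 .1875 .032 1.4195
```

```text
at [0.447  0.1887 0.036 ] yaw -1.723 q [ 0.26  0.01 -0.37  1.18  0.   -1.16] w 0.0478 t 21.7333
T [0.0043, 0.0022, 0.0134] R [-0.0006, 0.0003, -0.0003]
```

>>> step_arm(
  rows=[
    {"translation":[0.003,0.001,0.007],"rotation":[0,0,0],"jaw":0.4},
    {"translation":[0.003,0.001,0.013],"rotation":[0,0,0],"jaw":0.4},
    {"translation":[0.003,0.001,0.013],"rotation":[0,0,0],"jaw":0.4},
    {"translation":[0.003,0.001,0.013],"rotation":[0,0,0],"jaw":0.4},
  ],
)

```text
time: 22.07
eef_pos: [0.447, 0.1879, 0.034]
orientation: [-0.652, 0.759, -0.001, 0.001]
ft_force: [-2.8, -1.2, 7.8]
grip_width: 0.0476
```

>>> step_arm(
  rows=[
    {"translation":[0,0,0],"rotation":[0,0,0],"jaw":0.85},
    {"translation":[0,0,0],"rotation":[0,0,0],"jaw":0.85},
    {"translation":[0,0,0],"rotation":[0,0,0],"jaw":0.85},
    {"translation":[0,0,0],"rotation":[0,0,0],"jaw":0.85},
    {"translation":[0,0,-0.04],"rotation":[0,0,0],"jaw":0.85},
    {"translation":[0,0,-0.14],"rotation":[0,0,0],"jaw":0.85},
    {"translation":[0,0,-0.26],"rotation":[0,0,0],"jaw":0.85},
    {"translation":[0,0,-0.38],"rotation":[0,0,0],"jaw":0.85},
    {"translation":[0,0,-0.5],"rotation":[0,0,0],"jaw":0.85},
    {"translation":[0,0,-0.5],"rotation":[0,0,0],"jaw":0.85},
  ],
)

```text
time: 22.9
eef_pos: [0.4504, 0.1889, 0.1902]
orientation: [-0.651, 0.759, -0.003, 0.006]
ft_force: [1.0, 0.7, 0.7]
grip_width: 0.0725
```

```bash
python3 go.py .30 .0 .25 1.4195
```

```text
at [0.4504 0.1889 0.1902] yaw -1.722 q [ 0.26 -0.07 -0.14  1.48 -0.   -1.16] w 0.0725 t 22.9
T [0.697, 0.3979, -0.2088] R [-0.0084, 0.0037, -0.0002]
```

>>> step_arm(
  rows=[
    {"translation":[0.69,0.4,-0.2],"rotation":[0,0,0],"jaw":0.85},
    {"translation":[0.69,0.4,-0.2],"rotation":[0,0,0],"jaw":0.85},
    {"translation":[0.69,0.4,-0.2],"rotation":[0,0,0],"jaw":0.85},
    {"translation":[0.69,0.4,-0.2],"rotation":[0,0,0],"jaw":0.85},
    {"translation":[0.69,0.4,-0.2],"rotation":[0,0,0],"jaw":0.85},
    {"translation":[0.69,0.4,-0.2],"rotation":[0,0,0],"jaw":0.85},
    {"translation":[0.69,0.4,-0.2],"rotation":[0,0,0],"jaw":0.85},
    {"translation":[0.69,0.4,-0.2],"rotation":[0,0,0],"jaw":0.85},
    {"translation":[0.69,0.4,-0.2],"rotation":[0,0,0],"jaw":0.85},
  ],
)

```text
time: 23.65
eef_pos: [0.2966, 0.0011, 0.2415]
orientation: [-0.651, 0.759, -0.0, 0.0]
ft_force: [-0.5, 0.4, 0.4]
grip_width: 0.0724
```

```bash
python3 - <<'E'
from fit import *
c=snap("top"); d=snap("scene")
a=cv2.resize(c["img"][170:350,140:480,::-1],(800,424),interpolation=cv2.INTER_CUBIC)
cv2.imwrite("pics/e_top.png",a)
cv2.imwrite("pics/e_sc.png",cv2.resize(d["img"][190:400,160:460,::-1],None,fx=2.6,fy=2.6,interpolation=cv2.INTER_CUBIC))
G=dict(h_block=(.446,.1875),plain_block=(.603,-.211),reglet=(.6,.1755),brass_block=(.447,-.189))
for n,cam in(("top",c),("scene",d)):
    for t in G:
        for g in eyes.outline_of(n,t)[:2]:
            m=g["region"]; u=hull(cam,t,*G[t],0,0.003).mean(0); ys,xs=np.nonzero(m)
            if np.hypot(xs.mean()-u[0],ys.mean()-u[1])<12: print(n,t,round(g["p"],2),np.round(fit([(cam,m)],t,.003,G[t]),4)); break
E
```

```text
top h_block 0.61 [ 0.447   0.188  -0.153   0.0821]
top plain_block 0.59 [ 0.6032 -0.2112  0.1225  0.2021]
top reglet 0.52 [0.6004 0.1748 0.0247 0.0174]
top brass_block 0.51 [ 0.4502 -0.1912  0.2334  0.0803]
scene h_block 0.76 [ 0.4485  0.1869 -0.1246  0.1525]
scene plain_block 0.58 [ 0.6041 -0.216   0.1349  0.072 ]
scene reglet 0.6 [0.6023 0.1732 0.0197 0.054 ]
scene brass_block 0.71 [ 0.4508 -0.1933  0.2216  0.0617]
```

View pics/e_top.png

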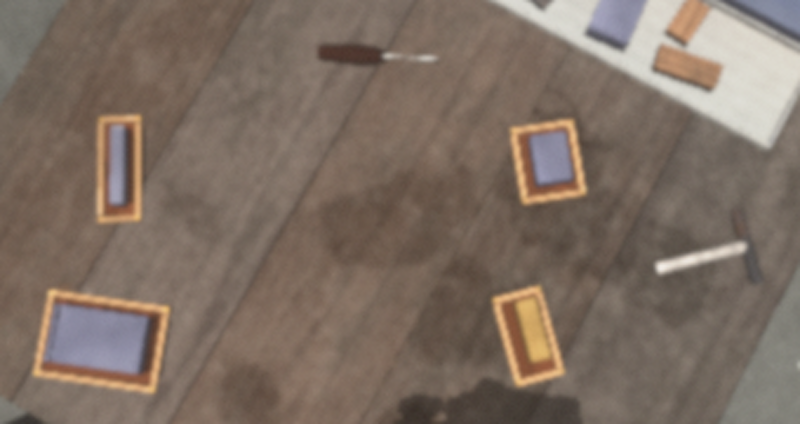

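View pics/e_sc.png

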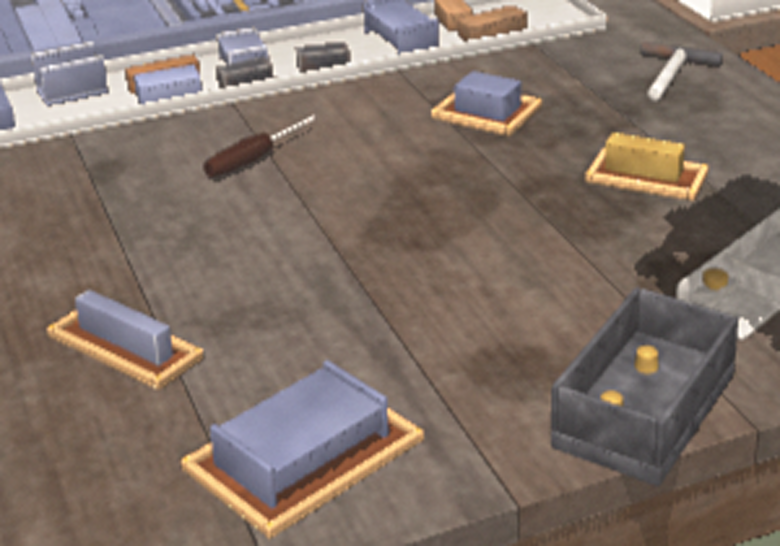

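```bash
python3 -c "
from cell import job_done,status
print(status.observe()['time'],job_done())"
```

```text
the job is handed in; nothing more can be done
24.15 None
```

I took both stacks apart and set each piece in its own tray: brass block, plain block, reglet, then h_block. I handed the job in at 24.2 s of the 83 s allowed, with the arm lifted clear of everything.

- **Seating:** the last top and scene pictures show all four pieces lying flat in their recesses, with rim or floor visible around them. The key and the awl are still in place.
- **Centring:** the last top-camera fits put the h_block, plain block and reglet within about 1 mm of their tray centres, and the brass block about 4 mm off centre, inside its 8 mm of play. The brass was let go a few millimetres above the tray floor.
- **Disagreements:** the scene camera read up to 5 mm differently from the top one (the plain block's y). Its fits were rougher, and it was already about 2 mm off the top camera on the trays. The top camera's fit for the plain block was also poor, and an early colour-based fit of that block failed and was redone once the brass was off.
- **Forces:** the highest wrist force reported was about 8 N, when the h_block touched the tray floor.

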